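# Turn the flatted bowl blank to its alignment bar

## Task

Two drilling stations each carry a wooden blank that spins on a spindle. Find the blank that has a straight flat sawn on its edge and turn it by its upright peg until the flat lies flush against that station's alignment bar. Leave the fully round blank as it is.

Things in the scene. Friction and masses are not known exactly. Their poses are not given: they have to be found in the camera images.
- station: Fixed station of the flatted blank: steel plate 200 x 160 x 12 mm. Origin on the bench, on the spindle axis (blank's centre); x points level from there to the alignment bar, z up. Bar: aluminium, 120 mm along y, 14 thick, top at 41 mm. A spring (3 to 5 N) presses it on the blank's edge: face 65 mm from the axis on the round part, 53 on the flat, pulling it flush over the last 5 to 10 degrees.
- blank (a joint): Turn of the flatted blank, rad: 0 = flat flush on the bar, positive = counter-clockwise from above. Starts at 0.9 to 2.2, so turn it clockwise. Pale wooden disc 130 mm in diameter, 24 thick, top 42 mm above the bench, with one flat 75 mm long, 53 mm from the centre. Turns easily (2 to 5 N at the peg), stays where left. The other blank is fully round.
- blank_peg (a point): Centre of the top end of the dark wooden peg fixed upright in the flatted blank: round, 16 mm in diameter, 40 mm tall (from 42 to 82 mm above the bench), 47 mm from the spindle axis, on the opposite side of the centre from the flat. At blank = 0 it lies straight on the station's -x side.
- round_blank_peg (a point): Centre of the top end of the like peg on the other station's blank, which is fully round with no flat (130 mm in diameter, same heights and peg). To be left alone; it turns just as easily.

How it is judged:
By the outcome, as a careful person would: the job done as asked, in the order asked, and still so for the second after the job is handed in, with the robot touching nothing.
It also fails if it takes over 35 s, if anything falls off the work surface, if the arm or the gripper's body presses on something with over 40 N, if the wrist force passes 120 N, or if a joint passes its speed limit or range.

## Robot

A 6-joint arm with a two-finger parallel gripper is mounted at the origin on the work surface. World frame = base frame: x ahead of the robot, y to its left, z up, the work surface at z = 0. Lengths are in m, angles in rad, forces in N, time in s.
With the tool pointing down it reaches from about 0.15 to 0.775 m from the base axis. Payload 6.1 kg.
Tool frame: the origin (TCP) lies on the centre line of the jaws, within the pads' length; the fingertips stand 14 mm ahead of it and the grasp point (between the pads) lies 5 mm behind it; z points along the fingers, y is the direction in which the jaws open and shut (so a half turn about z gives the same grasp; the last joint's range is limited). The gripper opens to 85 mm and grips with 20 to 120 N. Pads are 22 mm wide; open, the fingers measure 114 mm over their backs; the gripper's body (76 mm by 85 mm) begins 54 mm behind the grasp point. The pads swing forward as they close: fully open they stand 13 mm farther back than shut.
Start: joints at [1.128, 0.126, -0.04, 1.405, 0, 1.571], TCP at [0.225, 0.474, 0.245] pointing down, gripper open.
Joint ranges: [-2.72, 2.72], [-0.95, 1.95], [-1.27, 1.35], [-1.78, 2.02], [-1.46, 1.47], [-3.14, 3.14]. Speed limits (rad/s): [2.39, 2.39, 3.01, 3.14, 3.14, 3.14].

## Interface

Orientations are given as a unit quaternion [x, y, z, w].
In Python, from plant import bot gives the robot as it stands. The module is installed in compiled form; this text tells all that it offers.
- The arm moves only by the tool play_rows, never from a script. Its argument "moves" is a list of rows, each a list of 7 numbers: the turn, a rotation vector about the tool's x, y, z as a fraction of full scale, then the shift along the tool's x, y, z as a fraction of full scale, then the closure, from -1 (fully open) to 1 (shut), so that 0 is half open. A call has 1 to 20 rows; each row is the pose to reach, as a shift and turn from the pose commanded when the call began, along the tool's axes at that moment; what a row does not reach only later rows make up. Full scale, the value 1, is 0.25 m for a shift and pi/2 rad for a turn. A row lasts 1/12 s, in which the tool goes at most 41.7 mm and 7.16 degrees, less where a joint would pass 70% of its speed; a pose out of reach is approached as far as the arm can. A call with a number of a shift or a turn outside -1 to 1 is refused whole. A call with a gripper value outside its range is refused whole. The fingers move at their own pace and stop on an object; "squeeze" is the grip in N (left out, the last holds). Time passes only in rows, so rows that repeat a pose let the fingers close. It gives the time, the measured TCP pose, the force and the opening at its end, in the units of the state.
- bot.state(): the state, without advancing time (a new reading comes with each control period).
- bot.capture(name): name is "side" or "top" or "wrist"; returns a dict with "color" (480x640x3 uint8, red, green, blue), "vfov" (degrees; the focal length in pixels is half the picture's height over the tangent of half this angle, whatever the lens; pixels are square), "cx", "cy" (the principal point, pixels), "k1" (the pictures are not rectified: a ray, as slopes to the right and down, at radius r is drawn at 1 + k1 r^2 times it, then the intrinsics apply), "view" (4x4, takes a point from world to camera coordinates). Camera axes: x right, y up, looking along -z (the intrinsics and any distortion apply to the point x, -y, -z); pixel columns grow to the right and rows downward; lengths in m; the calibration is good to about 2 mm. A picture is of the moment at which its call begins. There is no depth.
- bot.hand_in(): hands the job in, once; it reports no verdict.
Trained networks look in the newest picture that a camera, given by its name, has taken for a name from the list of things; names that differ only in an ending like _2 or _b are one class to them, and where a whole thing is asked for, a point or a joint stands for the part that bears it (a point fixed in the world has none). Each returns a list of dicts, best first, with "confidence" (0 to 1); they miss things now and then, are a little off and sometimes report something else, mostly with a low value. They report only what shows in the picture. A call takes as long as a camera call.
- bot.find_in(target, camera): "extent" ([left, top, right, bottom] in pixels, round what is visible of it).
- bot.regions_of(target, camera): "pixels" (480x640 bool, what is visible of it) and "extent" ([left, top, right, bottom] in pixels, round what is visible of it).
The state is a dict: "time_s": time; "q": joint angles; "dq": joint speeds; "joint_torque": joint torques, N m; "position": TCP position; "orientation": TCP orientation; "ft_force": force on the tool from outside, world axes, zero at the start; "torque": the same for the moment, N m; "finger_gap": finger opening in m.
Only numpy, scipy, OpenCV 4.12 (cv2) and the standard library are available. Lean on these libraries where they do the work, as an engineer would, in place of code of your own. Each camera call takes 0.05 s, during which the arm holds its last target.

## Working session

There is one attempt and no reset: what is moved stays moved. The work goes in short steps, Python scripts to look and compute and a tool call to move; the robot and the scene stay as the last step left them, time stands still between calls to the robot, and variables do not carry over. Pictures are saved under pics/ and viewed, and the job is handed in when it is done.

Besides the shell and the picture viewer there is one more tool, called after "Emit:" by a JSON object that holds its "op" and its "data", one argument or row to a line. play_rows: Moves the arm, as the interface text tells. Its arguments: {"type":"object","properties":{"moves":{"type":"array","items":{"type":"array","items":{"type":"number"}}},"squeeze":{"type":"number"}},"required":["moves"]}

```bash
mkdir -p pics; cat > h.py <<'E'
import numpy as np,cv2
from plant import bot
def cap(n,f=None):
    c=bot.capture(n)
    if f: cv2.imwrite('pics/'+f,c['color'][:,:,::-1])
    return c
def K(c):
    f=240/np.tan(np.radians(c['vfov'])/2); return f
def ray(c,u,v):
    f=K(c); xd=np.array([(u-c['cx'])/f,(v-c['cy'])/f]); x=xd.copy()
    for _ in range(30): x=xd/(1+c['k1']*(x@x))
    V=np.array(c['view']); R=V[:3,:3]; o=-R.T@V[:3,3]
    return o,R.T@np.array([x[0],-x[1],-1])
def atz(c,u,v,z):
    o,d=ray(c,u,v); return o+d*(z-o[2])/d[2]
def proj(c,p):
    V=np.array(c['view']); q=V[:3,:3]@np.array(p)+V[:3,3]; x=np.array([q[0],-q[1]])/-q[2]
    x=x*(1+c['k1']*(x@x)); return x*K(c)+[c['cx'],c['cy']]
E
python3 - <<'E'
from h import *
for n in['top','side','wrist']:
    c=cap(n,n+'1.png')
    for t in ['station','blank','blank_peg','round_blank_peg']:
        print(n,t,[(np.round(d['extent']).tolist(),round(d['confidence'],2)) for d in bot.find_in(t,n)])
print(bot.state())
E
```

```text
top station [([120.0, 148.0, 265.0, 306.0], 0.86)]
top blank [([138.0, 192.0, 224.0, 287.0], 0.74)]
top blank_peg [([141.0, 190.0, 224.0, 284.0], 0.6)]
top round_blank_peg [([404.0, 201.0, 493.0, 289.0], 0.8)]
side station [([274.0, 135.0, 413.0, 221.0], 0.73)]
side blank [([295.0, 132.0, 371.0, 190.0], 0.78)]
side blank_peg [([293.0, 134.0, 374.0, 188.0], 0.87)]
side round_blank_peg [([288.0, 320.0, 402.0, 430.0], 0.62)]
wrist station []
wrist blank []
wrist blank_peg []
wrist round_blank_peg []
{'time_s': 0.75, 'q': array([ 1.12801659e+00,  1.25755174e-01, -3.96016408e-02,  1.40538613e+00,
       -1.19397026e-05,  1.57081213e+00]), 'dq': array([ 0.00074573,  0.00038173, -0.00046436, -0.00019671,  0.00022674,
       -0.00078921]), 'joint_torque': array([-8.71714819e-04, -4.35602617e+01,  3.53053987e+01,  1.04376577e-03,
       -7.80553819e-05, -2.77068885e-06]), 'position': array([0.22493423, 0.47435599, 0.24531731]), 'orientation': array([2.19593488e-01, 9.75591461e-01, 2.47272417e-05, 1.16845742e-05]), 'ft_force': array([0.35847326, 0.38184361, 0.42706745]), 'torque': array([ 0.01963728, -0.02237097,  0.02576182]), 'finger_gap': 0.08541588004572348}
```

View pics/top1.png

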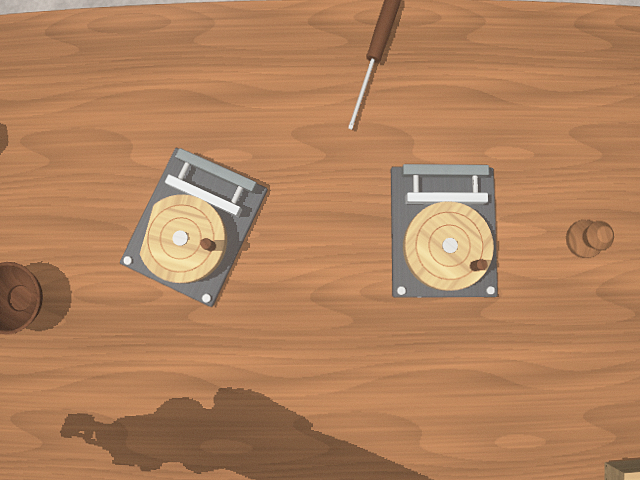

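View pics/side1.png

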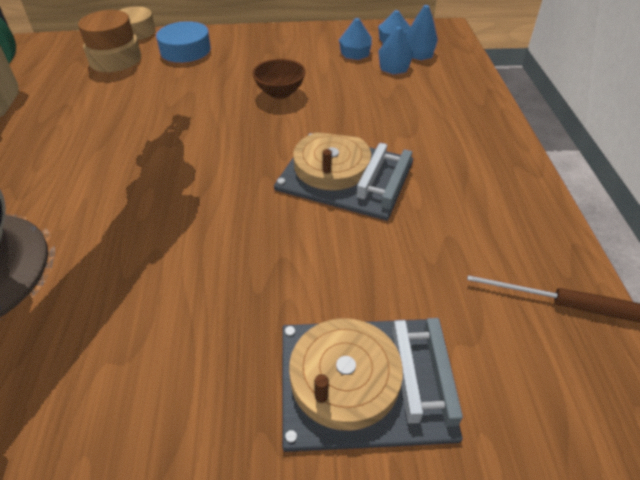

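```bash
python3 - <<'E'
from h import *
import pickle
c=bot.capture('top');s=bot.capture('side')
a=c['color'][140:320,110:280,::-1];b=s['color'][120:230,260:425,::-1]
cv2.imwrite('pics/ct.png',cv2.resize(a,None,fx=3.2,fy=3.2,interpolation=2)); cv2.imwrite('pics/cs.png',cv2.resize(b,None,fx=4.5,fy=4.5,interpolation=2))
for p in [(0,0,0),(.3,0,0),(.3,.3,0),(.5,.2,0)]: print(p,proj(c,p),proj(s,p))
print('ctr',atz(c,180,238,.043),atz(s,333,152,.043))
print('peg',atz(c,205,243,.082),atz(s,327,151,.082))
print('bar ends',atz(c,167,179,.041),atz(c,239,211,.041))
print('other',atz(c,450,245,.043))
E
```

```text
(0, 0, 0) [313.81551722 600.76744368] [-30.99538898 271.69824903]
(0.3, 0, 0) [311.9465499 404.5922013] [171.41163231 262.92227923]
(0.3, 0.3, 0) [115.55114445 403.28072799] [193.84639684 139.92846566]
(0.5, 0.2, 0) [180.39931801 272.27235854] [302.2711131  169.77603424]
ctr [0.54809746 0.19054593 0.043     ] [0.55237421 0.19156098 0.043     ]
peg [0.53638515 0.14529289 0.082     ] [0.53843228 0.14455258 0.082     ]
bar ends [0.63705531 0.2125876  0.041     ] [0.58729437 0.10396264 0.041     ]
other [ 0.53370796 -0.20375773  0.043     ]
```

View pics/ct.png

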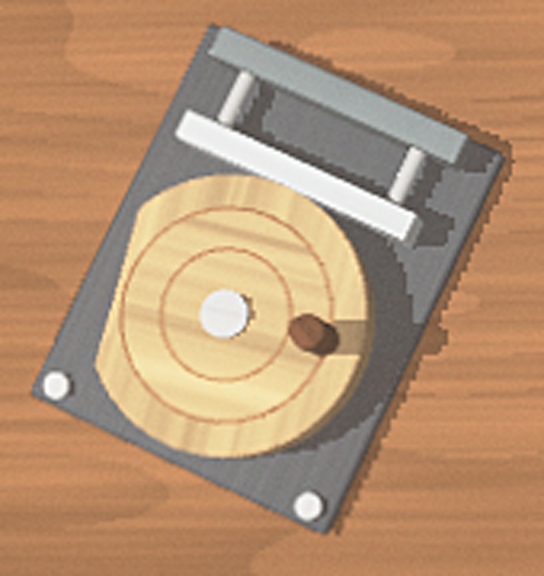

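View pics/cs.png

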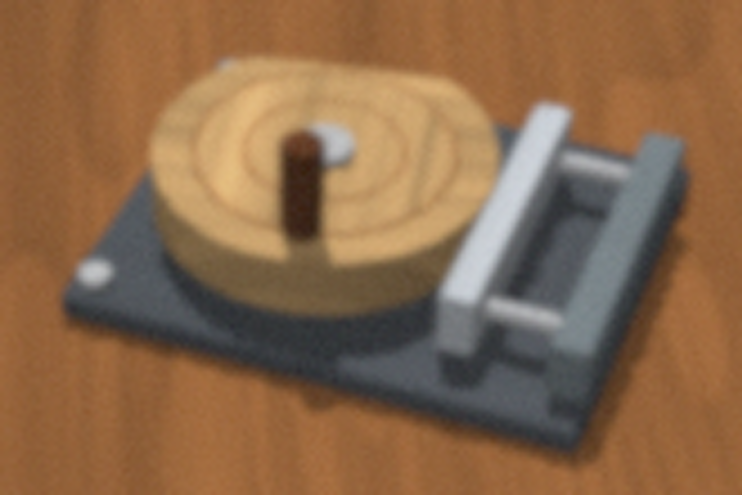

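Emit:
{"op": "play_rows", "data": {
  "moves": [
    [0, 0, -0.555, -0.846, -0.327, 0, 0],
    [0, 0, -0.555, -0.846, -0.327, 0, 0],
    [0, 0, -0.555, -0.846, -0.327, 0, 0],
    [0, 0, -0.555, -0.846, -0.327, 0, 0],
    [0, 0, -0.555, -0.846, -0.327, 0, 0],
    [0, 0, -0.555, -0.846, -0.327, 0, 0],
    [0, 0, -0.555, -0.846, -0.327, 0, 0],
    [0, 0, -0.555, -0.846, -0.327, 0, 0],
    [0, 0, -0.555, -0.846, -0.327, 0, 0],
    [0, 0, -0.555, -0.846, -0.327, 0, 0]
  ]
}}

```text
time_s: 1.68
position: [0.3811, 0.3097, 0.2453]
orientation: [-0.211, 0.977, 0.0, 0.0]
ft_force: [0.3, -0.2, 0.1]
finger_gap: 0.0426
```

```bash
cat >> h.py <<'E'
from scipy.spatial.transform import Rotation as Ro
def goal(p,yaw,st=None):
    # yaw deg of tool y; returns (turn frac, shifts frac)
    st=st or bot.state(); R=Ro.from_quat(st['orientation']).as_matrix()
    y=np.degrees(np.arctan2(R[1,1],R[0,1])); d=R.T@(np.array(p)-st['position'])/.25
    t=-((yaw-y+180)%360-180)/90
    print('now',st['position'].round(4),'yaw',round(y,1),'t',st['time_s'],'F',st['ft_force'].round(1),'gap',round(st['finger_gap'],4),'-> turn',round(t,3),'shift',d.round(3))
E
python3 - <<'E'
from h import *
print(bot.state()['q'].round(2))
goal((.537,.145,.16),164.2)
c=cap('wrist','w2.png')
s=c
print(proj(c,(.537,.145,.082)))
E
```

```text
[ 0.68  0.06 -0.11  1.4   0.    0.26]
now [0.3811 0.3097 0.2453] yaw 114.4 t 1.6833 F [ 0.3 -0.2  0.1] gap 0.0426 -> turn -0.553 shift [-0.295 -0.858  0.341]
[ 79.10634937 302.63618518]
```

View pics/w2.png

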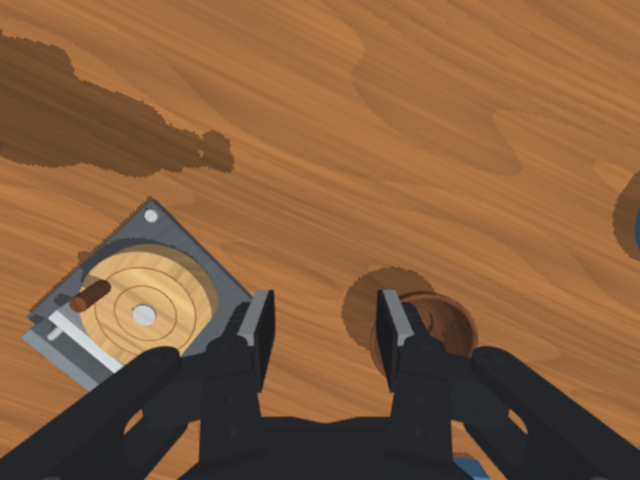

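The wrist view shows the flatted blank. Its peg top is at about (80,303), which matches the predicted (79,303). The bowl at (425,330) is clear of the path.

Emit:
{"op": "play_rows", "data": {
  "moves": [
    [0, 0, -0.553, -0.295, -0.858, 0.34, 0],
    [0, 0, -0.553, -0.295, -0.858, 0.34, 0],
    [0, 0, -0.553, -0.295, -0.858, 0.34, 0],
    [0, 0, -0.553, -0.295, -0.858, 0.34, 0],
    [0, 0, -0.553, -0.295, -0.858, 0.34, 0],
    [0, 0, -0.553, -0.295, -0.858, 0.34, 0],
    [0, 0, -0.553, -0.295, -0.858, 0.34, 0],
    [0, 0, -0.553, -0.295, -0.858, 0.34, 0],
    [0, 0, -0.553, -0.295, -0.858, 0.34, 0],
    [0, 0, -0.553, -0.295, -0.858, 0.34, 0]
  ]
}}

```text
time_s: 2.57
position: [0.5371, 0.1459, 0.1602]
orientation: [-0.603, 0.797, 0.0, -0.0]
ft_force: [-0.2, -0.3, -0.0]
finger_gap: 0.0427
```

```bash
python3 - <<'E'
from h import *
print(bot.state()['q'].round(2))
goal((.537,.145,.064),164.2)
c=cap('wrist','w3.png')
print(proj(c,(.537,.145,.082)),proj(c,(.550,.191,.043)))
cap('top','t3.png')
E
```

```text
[ 0.27  0.2  -0.14  1.23  0.   -1.03]
now [0.5371 0.1459 0.1602] yaw 164.2 t 2.5667 F [-0.2 -0.3 -0. ] gap 0.0427 -> turn 0.0 shift [ 0.004 -0.001  0.385]
[326.77175017 254.88424045] [326.46971278 298.6671699 ]
```

View pics/w3.png

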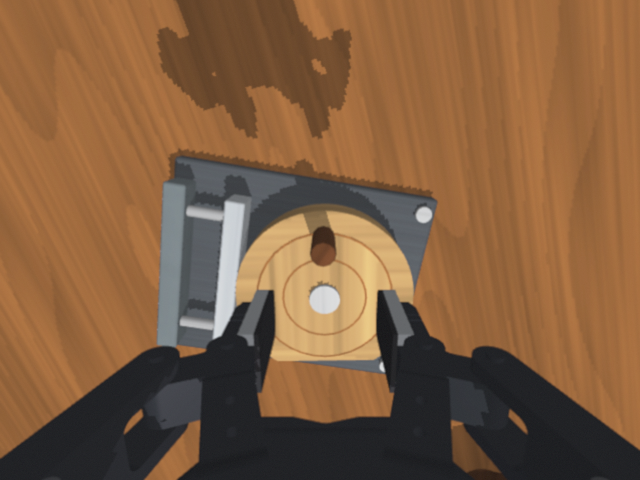

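Peg top is at (322,254) and the spindle at (325,299), both within a few pixels of prediction. I'll refine the station yaw from the plate and bar edges.

```bash
python3 - <<'E'
from h import *
c=bot.capture('wrist')
def a(p,q,z,cc=c):
    d=atz(cc,*q,z)-atz(cc,*p,z); return np.degrees(np.arctan2(d[1],d[0])),np.linalg.norm(d),
print('plate edge',a((175,157),(437,198),.012)) 
print('bar top outer',a((228,198),(213,340),.041),'inner',a((251,198),(236,285),.041))
t=bot.capture('top')
f=lambda x,y:(110+x/3.2,140+y/3.2)
print(a(f(33,392),f(210,27),.012,t),a(f(330,532),f(510,155),.012,t),a(f(190,113),f(416,213),.041,t))
print(atz(c,322,254,.082),atz(c,325,299,.043))
E
```

```text
plate edge (np.float64(155.4607657729358), np.float64(0.19767993822741015))
bar top outer (np.float64(64.11927753625619), np.float64(0.1119290678426293)) inner (np.float64(61.443906143688984), np.float64(0.0660747019960405))
(np.float64(-25.00397745332282), np.float64(0.19529290246393802)) (np.float64(-25.45088670194948), np.float64(0.19723959316968995)) (np.float64(-114.56871412273973), np.float64(0.11720247737477095))
[0.53961698 0.14419778 0.082     ] [0.55112346 0.19156464 0.043     ]
```

Emit:
{"op": "play_rows", "data": {
  "moves": [
    [0, 0, 0, 0.004, 0, 0.13, 0],
    [0, 0, 0, 0.004, 0, 0.26, 0],
    [0, 0, 0, 0.004, 0, 0.385, 0],
    [0, 0, 0, 0.004, 0, 0.385, 0],
    [0, 0, 0, 0.004, 0, 0.385, 0.3],
    [0, 0, 0, 0.004, 0, 0.385, 0.48],
    [0, 0, 0, 0.004, 0, 0.385, 0.48],
    [0, 0, 0, 0.004, 0, 0.385, 0.48]
  ],
  "squeeze": 20
}}

```text
time_s: 3.43
position: [0.5385, 0.145, 0.0664]
orientation: [-0.604, 0.797, -0.001, 0.002]
ft_force: [-0.0, -0.7, 0.2]
finger_gap: 0.0219
```

```bash
python3 - <<'E'
from h import *
goal((.537,.145,.064),164.2)
cap('wrist','w4.png')
E
```

```text
now [0.5385 0.145  0.0664] yaw 164.4 t 3.4333 F [-0.  -0.7  0.2] gap 0.0219 -> turn 0.002 shift [0.002 0.006 0.009]
```

View pics/w4.png

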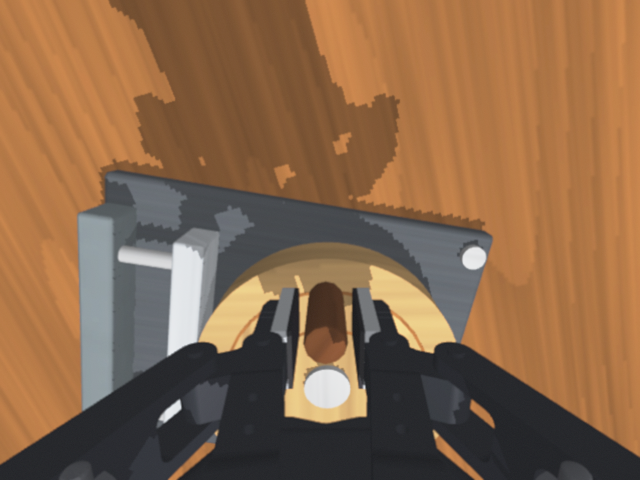

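The peg at (325,335) is caged between the pads with about 6 mm of slack. The station yaw is about -25°, so the peg's target bearing is 155°. I'll compute the arc next.

```bash
cat >> h.py <<'E'
C=np.array([.5507,.1914])
def arc(angs,z=.0645):
    st=bot.state(); R=Ro.from_quat(st['orientation']).as_matrix()
    y0=np.degrees(np.arctan2(R[1,1],R[0,1]))
    e=np.array([np.cos(np.radians(y0)),np.sin(np.radians(y0))]); X=np.array([-e[1]*-1,-e[0]]) # x = y cross z(down)
    X=R[:2,0]
    for a in angs:
        p=C+.047*np.array([np.cos(np.radians(a)),np.sin(np.radians(a))]); d=p-st['position'][:2]
        t=-((a-90-y0+180)%360-180)/90
        print([0,0,round(t,2),round(d@X/.25,3),round(d@R[:2,1]/.25,3),round((st['position'][2]-z)/.25,3)])
E
python3 - <<'E'
from h import *
arc(np.arange(251,204,-5))
E
```

```text
[0, 0, np.float64(0.04), np.float64(-0.005), np.float64(0.013), np.float64(0.006)]
[0, 0, np.float64(0.09), np.float64(-0.007), np.float64(0.029), np.float64(0.006)]
[0, 0, np.float64(0.15), np.float64(-0.01), np.float64(0.046), np.float64(0.006)]
[0, 0, np.float64(0.2), np.float64(-0.014), np.float64(0.061), np.float64(0.006)]
[0, 0, np.float64(0.26), np.float64(-0.02), np.float64(0.077), np.float64(0.006)]
[0, 0, np.float64(0.31), np.float64(-0.027), np.float64(0.091), np.float64(0.006)]
[0, 0, np.float64(0.37), np.float64(-0.035), np.float64(0.105), np.float64(0.006)]
[0, 0, np.float64(0.43), np.float64(-0.045), np.float64(0.119), np.float64(0.006)]
[0, 0, np.float64(0.48), np.float64(-0.056), np.float64(0.131), np.float64(0.006)]
[0, 0, np.float64(0.54), np.float64(-0.068), np.float64(0.143), np.float64(0.006)]
```

Emit:
{"op": "play_rows", "data": {
  "moves": [
    [0, 0, 0.04, -0.005, 0.013, 0.004, 0.48],
    [0, 0, 0.09, -0.007, 0.029, 0.004, 0.48],
    [0, 0, 0.15, -0.01, 0.046, 0.004, 0.48],
    [0, 0, 0.2, -0.014, 0.061, 0.004, 0.48],
    [0, 0, 0.26, -0.02, 0.077, 0.004, 0.48],
    [0, 0, 0.31, -0.027, 0.091, 0.004, 0.48],
    [0, 0, 0.37, -0.035, 0.105, 0.004, 0.48],
    [0, 0, 0.43, -0.045, 0.119, 0.004, 0.48],
    [0, 0, 0.48, -0.056, 0.131, 0.004, 0.48],
    [0, 0, 0.54, -0.068, 0.143, 0.004, 0.48],
    [0, 0, 0.54, -0.068, 0.143, 0.004, 0.48]
  ]
}}

```text
time_s: 4.4
position: [0.5084, 0.1709, 0.0645]
orientation: [-0.222, 0.975, -0.0, 0.002]
ft_force: [0.9, -0.8, 1.1]
finger_gap: 0.0224
```

```bash
python3 - <<'E'
from h import *
print(bot.state()['ft_force'].round(1),bot.state()['position'].round(4))
arc(list(np.arange(201,154,-5))+[154.5,153.5])
cap('wrist','w5.png')
E
```

```text
[ 0.9 -0.8  1.1] [0.5084 0.1709 0.0645]
[0, 0, np.float64(0.05), np.float64(-0.001), np.float64(0.016), np.float64(-0.0)]
[0, 0, np.float64(0.11), np.float64(-0.003), np.float64(0.032), np.float64(-0.0)]
[0, 0, np.float64(0.16), np.float64(-0.006), np.float64(0.048), np.float64(-0.0)]
[0, 0, np.float64(0.22), np.float64(-0.011), np.float64(0.064), np.float64(-0.0)]
[0, 0, np.float64(0.27), np.float64(-0.017), np.float64(0.079), np.float64(-0.0)]
[0, 0, np.float64(0.33), np.float64(-0.025), np.float64(0.094), np.float64(-0.0)]
[0, 0, np.float64(0.38), np.float64(-0.034), np.float64(0.108), np.float64(-0.0)]
[0, 0, np.float64(0.44), np.float64(-0.043), np.float64(0.121), np.float64(-0.0)]
[0, 0, np.float64(0.5), np.float64(-0.054), np.float64(0.133), np.float64(-0.0)]
[0, 0, np.float64(0.55), np.float64(-0.066), np.float64(0.144), np.float64(-0.0)]
[0, 0, np.float64(0.57), np.float64(-0.07), np.float64(0.147), np.float64(-0.0)]
[0, 0, np.float64(0.58), np.float64(-0.073), np.float64(0.149), np.float64(-0.0)]
```

View pics/w5.png

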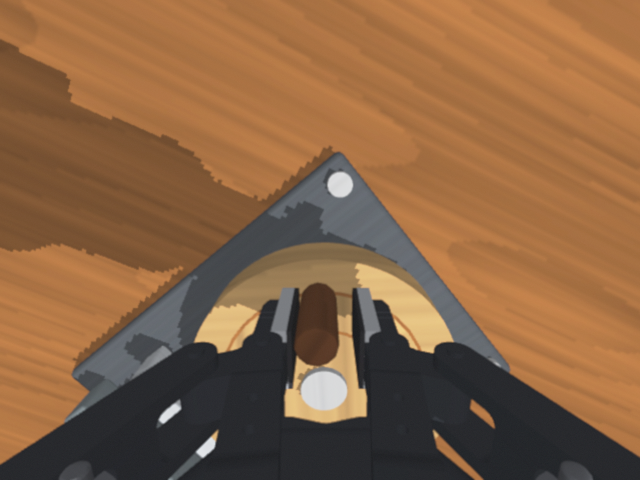

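The peg is carried against the trailing pad, with its top at (317,345), and the forces are low. I'll finish the arc.

Emit:
{"op": "play_rows", "data": {
  "moves": [
    [0, 0, 0.05, -0.001, 0.016, 0, 0.48],
    [0, 0, 0.11, -0.003, 0.032, 0, 0.48],
    [0, 0, 0.16, -0.006, 0.048, 0, 0.48],
    [0, 0, 0.22, -0.011, 0.064, 0, 0.48],
    [0, 0, 0.27, -0.017, 0.079, 0, 0.48],
    [0, 0, 0.33, -0.025, 0.094, 0, 0.48],
    [0, 0, 0.38, -0.034, 0.108, 0, 0.48],
    [0, 0, 0.44, -0.043, 0.121, 0, 0.48],
    [0, 0, 0.5, -0.054, 0.133, 0, 0.48],
    [0, 0, 0.55, -0.066, 0.144, 0, 0.48],
    [0, 0, 0.57, -0.07, 0.147, 0, 0.48],
    [0, 0, 0.57, -0.07, 0.147, 0, 0.48],
    [0, 0, 0.57, -0.07, 0.147, 0, 0.48]
  ]
}}

```text
time_s: 5.53
position: [0.507, 0.2113, 0.0633]
orientation: [0.22, 0.976, 0.0, -0.0]
ft_force: [-1.2, 1.2, -0.7]
finger_gap: 0.0224
```

```bash
python3 - <<'E'
from h import *
print(bot.state()['ft_force'].round(1),bot.state()['position'].round(4))
arc([154.5])
cap('wrist','w6.png')
c=cap('top');cv2.imwrite('pics/t6.png',cv2.resize(c['color'][140:320,110:280,::-1],None,fx=3.2,fy=3.2,interpolation=2))
E
```

```text
[-1.2  1.2 -0.7] [0.507  0.2113 0.0633]
[0, 0, np.float64(0.0), np.float64(-0.004), np.float64(0.004), np.float64(-0.005)]
```

View pics/w6.png

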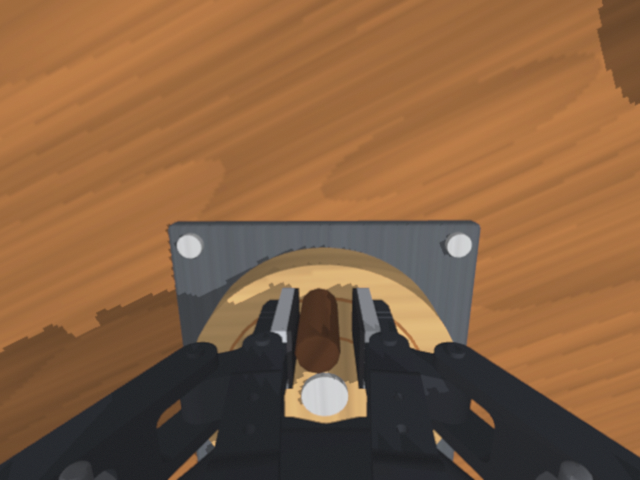

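View pics/t6.png

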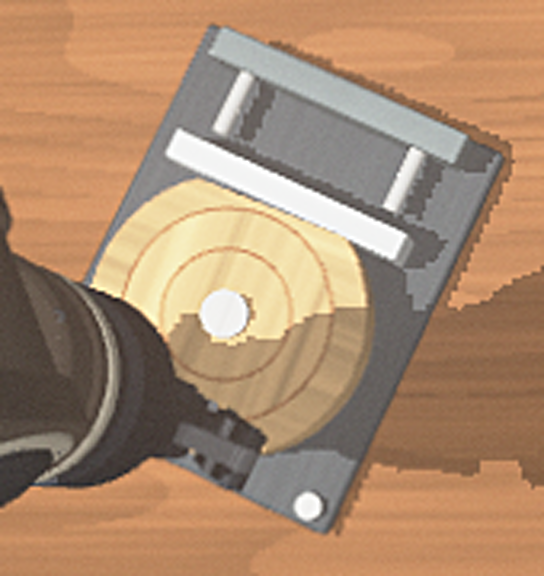

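The bar has dropped onto the flat. I'll open the jaws, lift clear and check whether it is flush.

Emit:
{"op": "play_rows", "data": {
  "moves": [
    [0, 0, 0, 0, 0, 0, 0.2],
    [0, 0, 0, 0, 0, 0, 0],
    [0, 0, 0, 0, 0, 0, 0],
    [0, 0, 0, 0, 0, 0, 0],
    [0, 0, 0, 0, 0, -0.15, 0],
    [0, 0, 0, 0, 0, -0.3, 0],
    [0, 0, 0, 0, 0, -0.4, 0],
    [0, 0, 0, 0, 0, -0.4, 0],
    [0, 0, 0, 0, 0, -0.4, 0]
  ]
}}

```text
time_s: 6.38
position: [0.508, 0.2117, 0.1649]
orientation: [0.221, 0.975, 0.001, 0.002]
ft_force: [0.3, -0.6, 0.3]
finger_gap: 0.043
```

```bash
python3 - <<'E'
from h import *
print(bot.state()['ft_force'].round(1),bot.state()['position'].round(4))
w=cap('wrist','w7.png')
cv2.imwrite('pics/w7z.png',cv2.resize(w['color'][180:400,200:460,::-1],None,fx=2.6,fy=2.6,interpolation=2))
c=cap('top');cv2.imwrite('pics/t7.png',cv2.resize(c['color'][140:320,110:280,::-1],None,fx=3.2,fy=3.2,interpolation=2))
E
```

```text
[ 0.3 -0.6  0.3] [0.508  0.2117 0.1649]
```

View pics/w7.png

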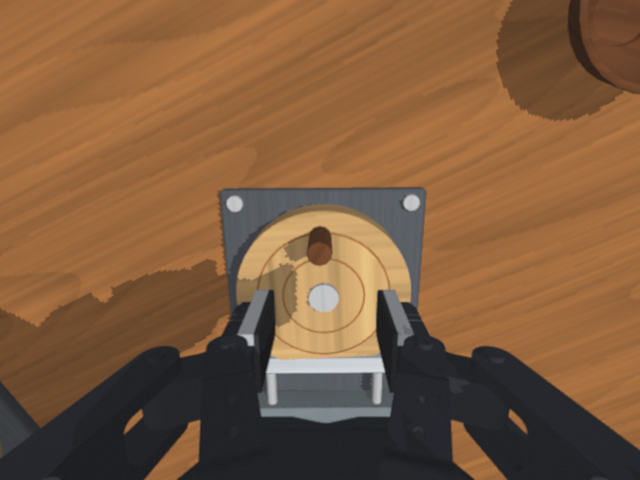

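View pics/t7.png

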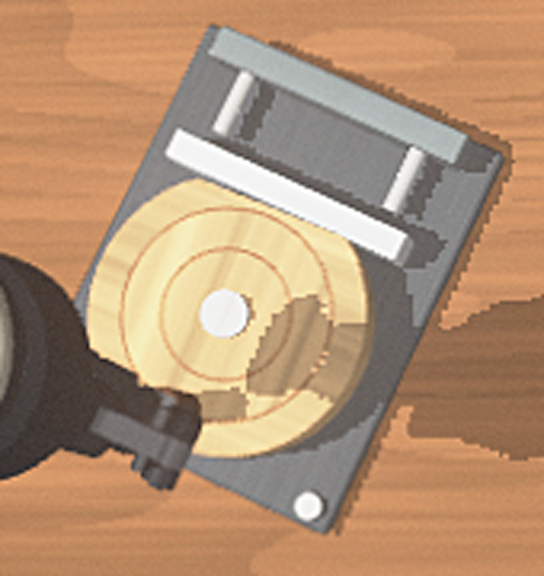

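The bar sits on the flat at about y=360 in the wrist view. I'll shift outward and up so the fingers don't hide the bar, then measure precisely.

Emit:
{"op": "play_rows", "data": {
  "moves": [
    [0, 0, 0, -0.15, 0, -0.1, 0],
    [0, 0, 0, -0.3, 0, -0.2, 0],
    [0, 0, 0, -0.4, 0, -0.3, 0],
    [0, 0, 0, -0.4, 0, -0.3, 0],
    [0, 0, 0, -0.4, 0, -0.3, 0],
    [0, 0, 0, -0.4, 0, -0.3, 0]
  ]
}}

```text
time_s: 6.98
position: [0.5965, 0.1679, 0.2359]
orientation: [0.221, 0.975, -0.001, -0.002]
ft_force: [0.3, -0.4, -0.7]
finger_gap: 0.0424
```

```bash
python3 - <<'E'
from h import *
w=cap('wrist','w8.png')
cv2.imwrite('pics/w8z.png',cv2.resize(w['color'][60:300,200:440,::-1],None,fx=2.5,fy=2.5,interpolation=2))
s=bot.capture('side');cv2.imwrite('pics/s8.png',cv2.resize(s['color'][120:230,260:425,::-1],None,fx=4.5,fy=4.5,interpolation=2))
E
```

```text
(no output)
```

View pics/w8z.png

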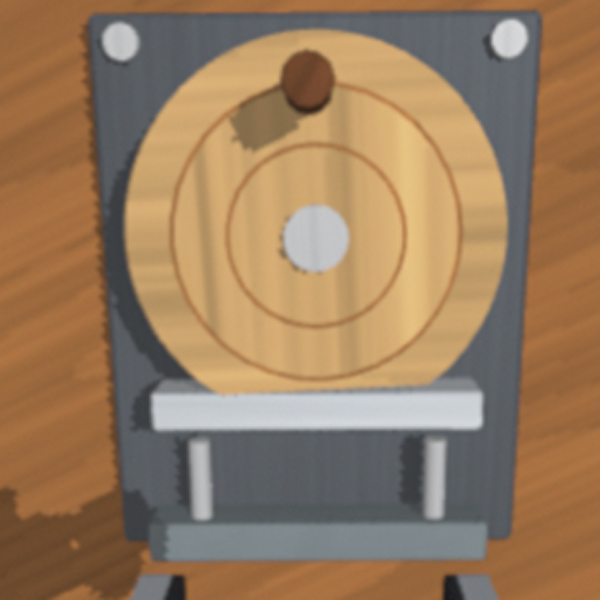

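View pics/s8.png

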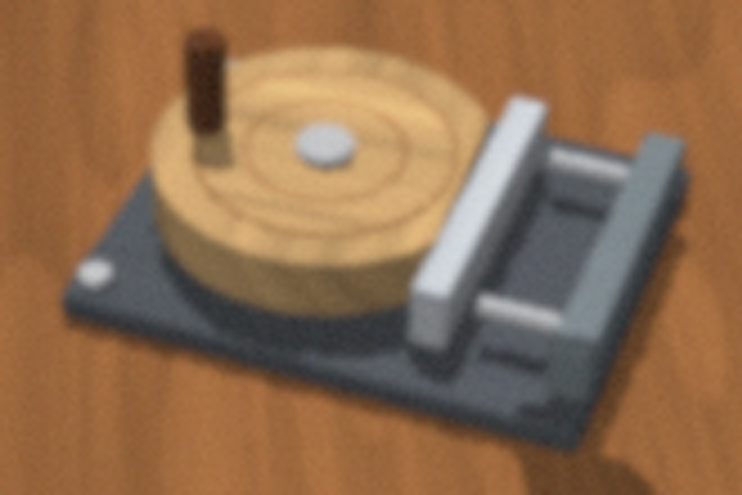

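Not flush yet. The flat edge (228,394)-(420,385) tilts about 2.5° against the bar, and the peg is left of the axis. I'll quantify it.

```bash
cat >> h.py <<'E'
def ang(c,peg,ctr,fl=None,bar=None,pl=None,sc=2.5,ox=200,oy=60):
    f=lambda p:(ox+p[0]/sc-.3,oy+p[1]/sc-.3)
    P=atz(c,*f(peg),.082);Q=atz(c,*f(ctr),.0435); d=P-Q
    print('peg',P,'ctr',Q,'len',np.hypot(d[0],d[1]),'bearing',np.degrees(np.arctan2(d[1],d[0]))%360)
    for n,l,z in(('flat',fl,.042),('bar',bar,.041),('plate',pl,.012)):
        if l: e=atz(c,*f(l[1]),z)-atz(c,*f(l[0]),z); print(n,np.degrees(np.arctan2(e[1],e[0]))%180,np.hypot(*e[:2]))
E
python3 - <<'E'
from h import *
w=bot.capture('wrist')
ang(w,(307,79),(316,238),((228,394),(420,386)),((152,391),(482,390)),((92,16),(541,13)))
goal((.508,.2105,.245),65)
E
```

```text
peg [0.5071157  0.20772472 0.082     ] ctr [0.55068747 0.18979471 0.0435    ] len 0.04711671341001049 bearing 157.63258061860773
flat 66.9673311574815 0.0689934993482788
bar 64.69964574377614 0.11883778104130414
plate 64.80999719147165 0.15670992458951225
now [0.5956 0.1684 0.2363] yaw 64.5 t 7.1333 F [ 0.3  0.4 -0.8] gap 0.0426 -> turn -0.006 shift [ 0.389  0.001 -0.034]
```

The peg bearing is 157.6° and the flat is 2.3° off the bar, so the blank needs about 2.5° more clockwise. I'll go back down with the tool about 2 mm further along and let the trailing pad push it on closing.

Emit:
{"op": "play_rows", "data": {
  "moves": [
    [0, 0, 0, 0.15, 0.01, 0, 0],
    [0, 0, -0.006, 0.3, 0.01, 0, 0],
    [0, 0, -0.006, 0.394, 0.01, 0.1, 0],
    [0, 0, -0.006, 0.394, 0.01, 0.2, 0],
    [0, 0, -0.006, 0.394, 0.01, 0.35, 0],
    [0, 0, -0.006, 0.394, 0.01, 0.5, 0],
    [0, 0, -0.006, 0.394, 0.01, 0.6, 0],
    [0, 0, -0.006, 0.394, 0.01, 0.685, 0],
    [0, 0, -0.006, 0.394, 0.01, 0.685, 0],
    [0, 0, -0.006, 0.394, 0.01, 0.685, 0.3],
    [0, 0, -0.006, 0.394, 0.01, 0.685, 0.42],
    [0, 0, -0.006, 0.394, 0.01, 0.685, 0.48],
    [0, 0, -0.006, 0.394, 0.01, 0.685, 0.48],
    [0, 0, -0.006, 0.394, 0.01, 0.685, 0.48]
  ],
  "squeeze": 20
}}

```text
time_s: 8.3
position: [0.5097, 0.2129, 0.068]
orientation: [0.217, 0.976, 0.0, 0.001]
ft_force: [-2.0, -2.4, 1.9]
finger_gap: 0.0225
```

```bash
python3 - <<'E'
from h import *
goal((.5078,.2131,.064),65)
cap('wrist','w9.png')
E
```

```text
now [0.5097 0.2129 0.068 ] yaw 65.0 t 8.3 F [-2.  -2.4  1.9] gap 0.0225 -> turn -0.0 shift [ 0.007 -0.002  0.016]
```

View pics/w9.png

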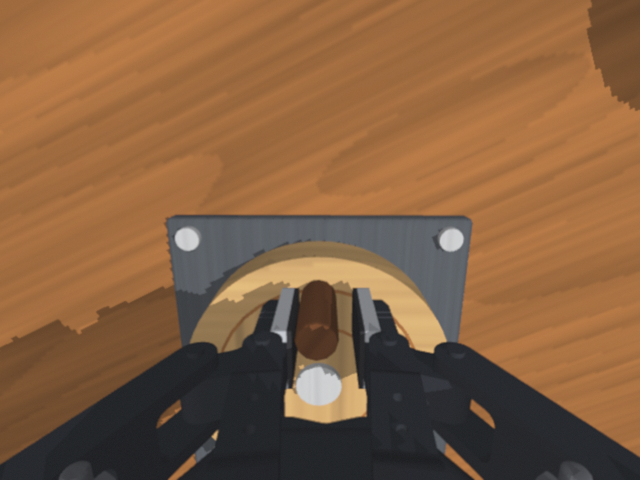

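The peg top (317,341) now lines up with the spindle (318,386) and the contact force is light. I'll open, lift and re-measure.

Emit:
{"op": "play_rows", "data": {
  "moves": [
    [0, 0, 0, 0, 0, 0, 0.2],
    [0, 0, 0, 0, 0, 0, 0],
    [0, 0, 0, 0, 0, 0, 0],
    [0, 0, 0, 0, 0, 0, 0],
    [0, 0, 0, 0, 0, -0.15, 0],
    [0, 0, 0, 0, 0, -0.3, 0],
    [0, 0, 0, 0, 0, -0.4, 0],
    [0, 0, 0, -0.15, 0, -0.55, 0],
    [0, 0, 0, -0.3, 0, -0.68, 0],
    [0, 0, 0, -0.4, 0, -0.68, 0],
    [0, 0, 0, -0.4, 0, -0.68, 0],
    [0, 0, 0, -0.4, 0, -0.68, 0],
    [0, 0, 0, -0.4, 0, -0.68, 0]
  ]
}}

```text
time_s: 9.43
position: [0.5999, 0.1704, 0.236]
orientation: [0.217, 0.976, -0.0, -0.001]
ft_force: [0.0, 0.2, 0.3]
finger_gap: 0.0424
```

```bash
python3 - <<'E'
from h import *
goal((.5078,.2131,.064),65)
w=cap('wrist','w10.png')
cv2.imwrite('pics/w10z.png',cv2.resize(w['color'][60:300,200:440,::-1],None,fx=2.5,fy=2.5,interpolation=2))
E
```

```text
now [0.5999 0.1704 0.236 ] yaw 65.0 t 9.4333 F [0.  0.2 0.3] gap 0.0424 -> turn -0.0 shift [ 0.405 -0.001  0.688]
```

View pics/w10z.png

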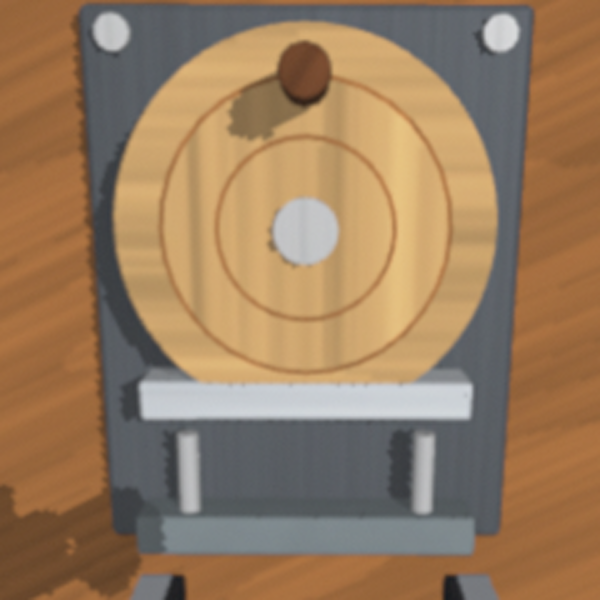

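```bash
python3 - <<'E'
from h import *
w=bot.capture('wrist')
ang(w,(304,71),(306,231),((203,383),(404,383)),((141,381),(471,382)),((80,9),(532,8)))
im=w['color'].astype(float)
# subpixel: saturation drop (wood->bar) and brightness drop (bar->plate)
U=[];a=[];b=[]
for u in range(286,358,2):
    col=im[190:240,u-1:u+2].mean(1); sat=col.max(1)-col.min(1); 
    g=np.diff(cv2.GaussianBlur(sat.reshape(-1,1),(1,5),1).ravel()); i=np.argmin(g[:35]); 
    p=i+.5*(g[i-1]-g[i+1])/(g[i-1]-2*g[i]+g[i+1])
    br=cv2.GaussianBlur(col.mean(1).reshape(-1,1),(1,5),1).ravel(); h=np.diff(br); j=25+np.argmin(h[25:45]); 
    q=j+.5*(h[j-1]-h[j+1])/(h[j-1]-2*h[j]+h[j+1])
    U.append(u);a.append(p+190.5);b.append(q+190.5)
U=np.array(U);a=np.array(a);b=np.array(b)
for n,y,z in(('wood edge',a,.0415),('bar far edge',b,.041)):
    k=np.polyfit(U,y,1);r=y-np.polyval(k,U);m=abs(r)<1.0
    k=np.polyfit(U[m],y[m],1)
    e=atz(w,356,np.polyval(k,356),z)-atz(w,288,np.polyval(k,288),z)
    print(n,m.sum(),np.degrees(np.arctan2(e[1],e[0]))%180, np.std(y[m]-np.polyval(k,U[m])))
t=cap('top','t10.png')
E
```

```text
peg [0.5084861  0.20952706 0.082     ] ctr [0.55100792 0.18979395 0.0435    ] len 0.046877505389928395 bearing 155.10538554891184
flat 65.01088898795523 0.0720109536409168
bar 64.83283956321497 0.11849556491626016
plate 65.10560339748312 0.15738763297672212
wood edge 36 64.98967642960511 0.027824620028641528
bar far edge 36 64.29266538275598 0.13717723172070398
```

View pics/t10.png

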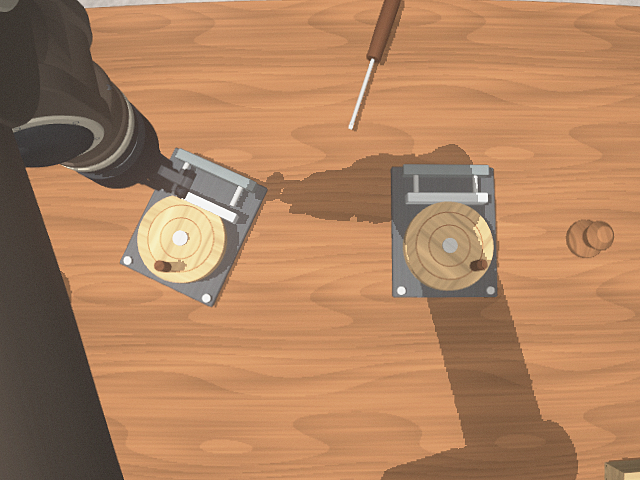

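The flat now reads 65.0° against 64.8° for the bar and 65.1° for the plate, with the peg at bearing 155.1°. The round blank's peg is still at (479,265), and the gripper is clear of everything. I'm handing in.

```bash
python3 -c "
from h import *
print(bot.hand_in())"
```

```text
the job is handed in; nothing more can be done
None
```

The flatted blank is turned clockwise by about 100° and its flat lies flush on the alignment bar. The job is handed in at about 9.5 s. It was the blank on the station to the robot's left. I loosely caged its peg between the jaws and carried it round the arc.

- **One correction:** after the first pass the spring had not pulled the blank fully in, and it stood about 2.5° short. I went back down, pushed the peg about 2 mm further, opened and lifted clear.
- **Last checks:** the flat read 65.0° against 64.8° for the bar and 65.1° for the plate. The peg was at bearing 155.1°, where about 155° is right.
- **One small disagreement:** a noisier fit of the bar's far edge gave 64.3°.
- **Other limits:** the round blank's peg was at the same place in the overhead picture as at the start. The forces I read stayed at or below 2.4 N per axis, and the gripper was well above everything at hand-in.

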